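# Clamp the tray and hold the topping template over the pizza

### The arm

A 7-joint arm with a two-finger parallel gripper is mounted at the origin on the work surface. World frame = base frame: x ahead of the robot, y to its left, z up, the work surface at z = 0. Lengths are in m, angles in rad, forces in N, time in s.
With the tool pointing down it reaches from about 0.425 to 0.875 m from the base axis. Payload 4.7 kg.
Tool frame: the origin (TCP) lies midway between the tips of the shut fingers; the grasp point (between the pads) lies 19 mm behind it; z points along the fingers, y is the direction in which the jaws open and shut (so a half turn about z gives the same grasp; the last joint's range is limited). The gripper opens to 87 mm and grips with 3 to 60 N. Pads are 19 mm wide; open, the fingers measure 117 mm over their backs; the gripper's body (75 mm by 190 mm) begins 51 mm behind the grasp point.
Start: joints at [1.217, 0.321, -0.07, 1.45, 0.023, 1.371, -0.057], TCP at [0.234, -0.607, 0.223] pointing down, gripper open.
Joint ranges: [-2.86, 2.86], [-0.3, 2.09], [-1.38, 1.24], [0.06, 2.45], [-1.56, 4.7], [0.09, 2.05], [-2.69, 2.69]. Speed limits (rad/s): [2.57, 2.57, 3.14, 3.14, 3.14, 3.14, 3.14].

### API

Orientations are given as a rotation vector (axis times angle).
In Python, from bench import get_state, eyes, job gives the robot as it stands. The module is installed in compiled form; this text tells all that it offers.
- The arm moves only by the shell command python3 -m jog 'ROWS' [FORCE]. ROWS is JSON, a list that holds one entry, the list of rows, each a list of 5 numbers: the opening, from 0 (shut) to 1 (fully open), then the shift along the tool's x, y, z in units of 40 mm (1.0 is 40 mm), then the turn about the tool's z in units of 5 degrees (1.0 is 5 degrees). In form: [[[jaw, dx, dy, dz, turn], ...]]. A call has 1 to 10 rows; each row shifts and turns the commanded pose from where the row before left it, along the tool's axes as they then stand; what a row does not reach is not made up. A row lasts 1/8 s, in which the tool goes at most 62.5 mm and 10.7 degrees, less where a joint would pass 70% of its speed; a pose out of reach is approached as far as the arm can. A call is refused whole if a number of a shift passes 1 or a number of a turn 1, either way. A call with a gripper value outside its range is refused whole. The fingers move at their own pace and stop on an object; FORCE is the grip in N (left out, the last holds). Time passes only in rows, so rows that do not move let the fingers close. It gives the time, the measured TCP pose, the force and the opening at its end, in the units of the state.
- get_state(): the state, without advancing time (a new reading comes with each control period).
- eyes.get_image(name): name is "side" or "top" or "wrist"; returns (picture, depth): 384x512x3 uint8, red, green, blue; 384x512 float32, m along the optical axis (not along the pixel's ray), 0 where there is no reading.
- eyes.camera_params(name): a dict with "camera_matrix" (3x3 intrinsics, pixels), "k1" (the pictures are not rectified: a ray, as slopes to the right and down, at radius r is drawn at 1 + k1 r^2 times it, then the intrinsics apply), "pose" (4x4, takes a point from camera to world coordinates); the wrist camera has in their place "mount" (4x4, takes a point from camera to tool coordinates, whose origin is the TCP and whose axes are the flange's). Camera axes: x right, y down, z forward; pixel columns grow to the right and rows downward; lengths in m; the calibration is good to about 2 mm. A picture is of the moment at which its call begins: read the wrist's pose just before it. camera_params takes no time and is no camera call.
- job.close_job(): hands the job in, once; it reports no verdict.
The state is a dict: "time": time; "joint_positions": joint angles; "qd": joint speeds; "joint_torque": joint torques, N m; "position": TCP position; "tool_rot": TCP orientation; "ft_force": force on the tool from outside, world axes, zero at the start; "torque": the same for the moment, N m; "grip_width": opening from 0.0 (shut) to 1.0 (fully open).
Only numpy, scipy, OpenCV 4.12 (cv2) and the standard library are available. Lean on these libraries where they do the work, as an engineer would, in place of code of your own. Each camera call takes 0.05 s, during which the arm holds its last target. There are 200 camera calls.

### The job

First lock the baking tray: turn the clamp knob clockwise until it clicks over, so that its tongue lies across the tray's rim, and leave it there. Then take the topping template by its upright handle, carry it over the row of topping pans without disturbing anything, and hold it still and level about a centimetre above the pizza, centred on it with the long sides parallel, so that a cook can drop slices through its holes; it must never touch the pizza, tray, board or clamp. Finish while still holding it there: do not put it down or let go.

Things in the scene. Friction and masses are not known exactly. Their poses are not given: they have to be found in the camera images.
- station: Fixed white board 15 mm thick, x -160 to +90, y -105 to +105 mm, with a dark tray (140 x 200 mm in x, y, rim 29 mm above the counter) and one frozen pizza slab on it. Origin: on the counter under the pizza's centre, z up, y along the pizza's long side. Clamp block (50 x 60 mm, top at 35 mm) centred at x = -118 mm, y = 0. Stands at the robot's left or right.
- pizza_top (a point): Centre of the pizza's top face (rigid, flat, 100 mm in x by 160 mm in y), 33 mm above the counter; axes parallel to the station's.
- clamp (a joint): Clockwise turn of the clamp knob about its upright axis, rad, stops at 0 and 1.3. Starts near 0 (open). A spring detent resists with up to about 0.12 N m (most in the first third) until 0.6; beyond that it snaps by itself to rest at 1.1 (locked), and can be turned on freely to 1.3. Let go before 0.6 it springs back to 0.1.
- clamp_grip (a point): On the knob's axis at a good gripping height, 66 mm above the counter; turns with the knob. The grip is a black upright bar 46 mm long (x) and 15 mm thick (y), from 41 to 85 mm above the counter. Under it a flat steel tongue 16 mm wide runs 58 mm along +x from the axis, top at 41 mm: aslant when open, along the station's +x over the tray's rim when locked.
- template: Loose topping template, about 0.2 to 0.4 kg: steel plate 90 x 150 x 4 mm (x, y, z) with two 41 mm round holes at y = -47 and +47 mm and a black upright handle in the middle, 18 mm (x) by 36 mm (y), top 72 mm above the underside. Origin: centre of the plate's underside, z up. Lies flat on the counter, across the pans from the station.
- pan_near: Loose steel topping pan with pepperoni, 176 x 108 mm (x, y), 100 mm high, 1.4 kg, in the row between template and station. Origin: centre of its underside. Leave alone.
- pan_far: The same kind of pan with olives, beyond the first one in the row. Origin: centre of its underside. Leave alone.
- oil_bottle: Bystander: amber glass bottle, 64 mm across, 200 mm high, at the far edge. Origin: centre of its underside.
- herb_jar: Bystander: jar 60 mm across, 100 mm high, at the far edge. Origin: centre of its underside.
- cutter_ring: Bystander: steel ring 70 mm across, 45 mm high, at the far edge. Origin: centre of its underside.
- knife: Bystander: chef's knife lying flat at the robot's right, 325 mm long along its x (handle from -165 to -35 mm, blade from -40 to +160 mm), 20 mm high. Origin: on the counter, near the handle's end of the blade.
- spoon: Bystander: spoon lying at the robot's left, along its x. Origin: under its middle.

How it is judged:
By the outcome, as a careful person would: the job done as asked, in the order asked, and still so for the second after the job is handed in, while the arm keeps its last pose, push and grip.
It also fails if it takes over 72 s, if anything falls off the work surface, if the arm or the gripper's body presses on something with over 40 N, if the wrist force passes 120 N, or if a joint passes its speed limit or range.

## Working session

There is one attempt and no reset: what is moved stays moved. The work goes in short steps, Python scripts to look and compute and a shell command to move; the robot and the scene stay as the last step left them, time stands still between calls to the robot, and variables do not carry over. Pictures are saved under pics/ and viewed, about 8 in all and at most 12, crops included, and the job is handed in when it is done.

```bash
mkdir -p pics; cat > h.py <<'E'
import numpy as np, cv2
from bench import get_state, eyes, job
from scipy.spatial.transform import Rotation as R
def T(st):
    M=np.eye(4); M[:3,:3]=R.from_rotvec(st["tool_rot"]).as_matrix(); M[:3,3]=st["position"]; return M
def shot(n,save=None):
    st=get_state(); im,d=eyes.get_image(n); p=eyes.camera_params(n)
    P=p["pose"] if n!="wrist" else T(st)@np.array(p["mount"])
    if save: cv2.imwrite("pics/"+save,im[:,:,::-1])
    return im,d,np.array(p["camera_matrix"]),p["k1"],np.array(P)
def rays(uv,K,k1):
    uv=np.array(uv,float).reshape(-1,2)
    s=(uv-[K[0,2],K[1,2]])/[K[0,0],K[1,1]]
    x=s.copy()
    for _ in range(20): x=s/(1+k1*(x**2).sum(1,keepdims=True))
    return np.c_[x,np.ones(len(x))]
def onplane(uv,z,K,k1,P):
    r=rays(uv,K,k1)@P[:3,:3].T; o=P[:3,3]
    return o+r*((z-o[2])/r[:,2])[:,None]
def cloud(d,K,k1,P):
    v,u=np.mgrid[:d.shape[0],:d.shape[1]]
    r=rays(np.c_[u.ravel(),v.ravel()],K,k1)*d.reshape(-1,1)
    return (r@P[:3,:3].T+P[:3,3]).reshape(*d.shape,3)
E
python3 - <<'E'
from h import *
np.set_printoptions(precision=3,suppress=True)
s=get_state()
for k in s: print(k,np.round(s[k],3))
print(T(s))
a=shot("top","top1.png"); b=shot("side","side1.png")
for q in(a,b): print(q[2],q[3],q[4])
print(eyes.camera_params("wrist"))
E
```

```text
time 0.0
joint_positions [ 1.217  0.322 -0.07   1.452  0.023  1.371 -0.057]
qd [-0.     0.001 -0.    -0.    -0.001 -0.002  0.   ]
joint_torque [ -0.    -49.128  -0.404 -31.253  -0.064   0.044   0.   ]
position [ 0.233 -0.606  0.221]
tool_rot [-3.087 -0.574  0.001]
ft_force [ 0.294 -0.622 -0.053]
torque [ 0.045 -0.035 -0.053]
grip_width 0.997
[[ 0.933  0.36  -0.001  0.233]
 [ 0.36  -0.933  0.002 -0.606]
 [-0.    -0.002 -1.     0.221]
 [ 0.     0.     0.     1.   ]]
[[391.949   0.    255.328]
 [  0.    391.949 192.513]
 [  0.      0.      1.   ]] -0.08656933715967045 [[-0.019 -0.987  0.161  0.4  ]
 [-1.     0.018 -0.009  0.001]
 [ 0.006 -0.161 -0.987  1.541]
 [ 0.     0.     0.     1.   ]]
[[479.267   0.    256.107]
 [  0.    479.267 200.352]
 [  0.      0.      1.   ]] -0.04224645788018813 [[-0.962 -0.165  0.215  0.261]
 [-0.271  0.566 -0.779  1.265]
 [ 0.007 -0.808 -0.589  1.039]
 [ 0.     0.     0.     1.   ]]
{'camera_matrix': array([[316.139,   0.   , 258.974],
       [  0.   , 316.139, 193.397],
       [  0.   ,   0.   ,   1.   ]]), 'k1': -0.0509605921842855, 'mount': array([[-0.   , -0.966, -0.258,  0.07 ],
       [ 1.   , -0.001,  0.   ,  0.001],
       [-0.   , -0.258,  0.966, -0.162],
       [ 0.   ,  0.   ,  0.   ,  1.   ]])}
```

View pics/top1.png

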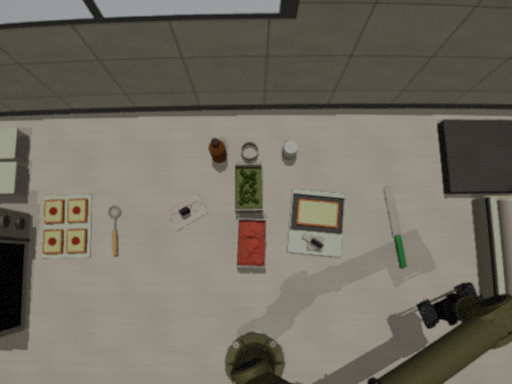

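View pics/side1.png

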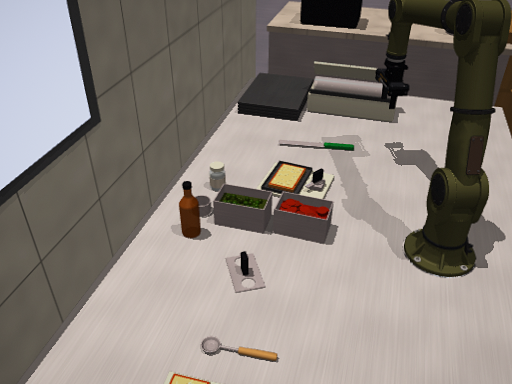

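The top view shows the station at about (317,222) with the pizza at (318,212) and the clamp knob at (315,243). The template is at (187,213), the pans at (249,187) and (252,243). The side view agrees. Next I measure these positions.

```bash
python3 - <<'E'
from h import *
np.set_printoptions(precision=4,suppress=True)
im,d,K,k1,P=shot("top")
hsv=cv2.cvtColor(im,cv2.COLOR_RGB2HSV)
print([ (x,y,im[y,x].tolist(),hsv[y,x].tolist(),round(float(d[y,x]),3)) for x,y in [(317,214),(298,240),(318,198),(186,212),(195,219),(178,226),(315,243),(160,180),(335,248),(341,232)]])
def rect(mask,z,name):
    n,l,s,c=cv2.connectedComponentsWithStats(mask.astype(np.uint8))
    i=1+np.argmax(s[1:,4]); v,u=np.where(l==i)
    p=onplane(np.c_[u,v],z,K,k1,P)[:,:2].astype(np.float32)
    print(name,s[i],cv2.minAreaRect(p*1000))
H,S,V=[hsv[:,:,i].astype(int) for i in range(3)]
box=lambda x0,x1,y0,y1:(lambda m:(m.__setitem__((slice(y0,y1),slice(x0,x1)),1),m)[1])(np.zeros(H.shape,int))
rect((S>70)&(V>70)&(box(292,345,192,232)>0),.033,"pizza")
rect((V<70)&(box(292,345,190,236)>0),.029,"tray")
rect((V<50)&(box(175,200,200,222)>0),.072,"handle")
rect((V<50)&(box(300,330,234,252)>0),.085,"knob")
C=cloud(d,K,k1,P)
for nm,b in dict(pn=(232,270,215,270),pf=(232,268,160,214)).items():
    q=(C[:,:,2]>.085)&(C[:,:,2]<.12)&(box(*b)>0)
    p=C[q][:,:2].astype(np.float32); print(nm,cv2.minAreaRect(p*1000),C[q][:,2].max())
m=box(165,210,192,235)>0
big=[cv2.resize(im[y0:y1,x0:x1,::-1],None,fx=7,fy=7,interpolation=cv2.INTER_CUBIC) for x0,x1,y0,y1 in((165,211,192,242),(288,348,187,258))]
h=max(b.shape[0] for b in big)
o=np.hstack([cv2.copyMakeBorder(b,0,h-b.shape[0],0,0,0) for b in big]); print(o.shape); cv2.imwrite("pics/crop1.png",o)
E
```

```text
[(317, 214, [154, 156, 117], [32, 64, 156], 1.516), (298, 240, [156, 160, 149], [41, 18, 160], 1.519), (318, 198, [61, 60, 54], [26, 29, 61], 1.541), (186, 212, [0, 0, 0], [0, 0, 0], 1.501), (195, 219, [144, 138, 127], [19, 30, 144], 1.543), (178, 226, [154, 147, 138], [17, 26, 154], 1.531), (315, 243, [27, 26, 23], [23, 38, 27], 1.442), (160, 180, [151, 144, 130], [20, 35, 151], 1.568), (335, 248, [156, 160, 146], [39, 22, 160], 1.518), (341, 232, [83, 81, 72], [25, 34, 83], 1.506)]
pizza [296 198  44  31 391] ((561.4926147460938, -253.0099639892578), (166.9238739013672, 105.36902618408203), 83.38036346435547)
tray [292 194  51  39 536] ((560.7472534179688, -252.86614990234375), (193.38299560546875, 134.39015197753906), 83.36954498291016)
handle [180 208  10   8  51] ((572.8587036132812, 255.833984375), (24.46160316467285, 29.15670394897461), 44.7710075378418)
knob [312 240  10   7  38] ((442.410400390625, -235.29489135742188), (39.4932861328125, 13.3073091506958), 62.16724395751953)
pn ((450.0838317871094, 5.557121276855469), (108.08555603027344, 176.500732421875), 87.03475952148438) 0.11036476761411129
pf ((657.13037109375, 12.736541748046875), (108.13616180419922, 175.46817016601562), 89.4825439453125) 0.11011348323072023
(497, 742, 3)
```

View pics/crop1.png

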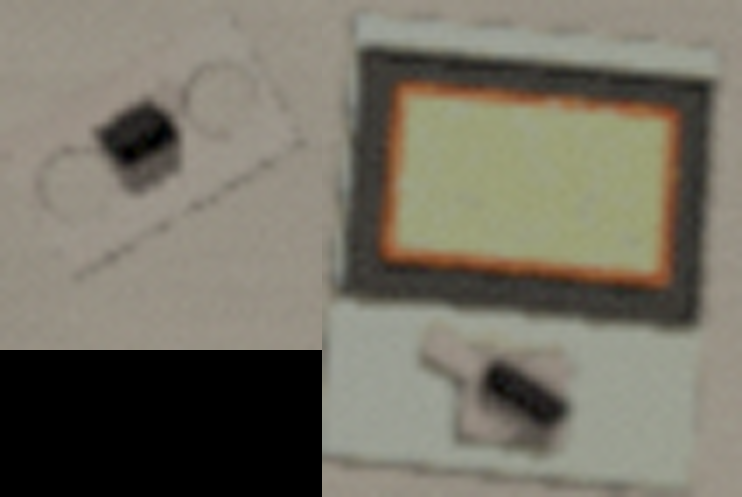

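Pizza centre is about (0.561,-0.253) with station yaw about -6.6°. The knob is near (0.443,-0.237) with its bar at about 60° yaw. The template handle is near (0.573,0.256) with its long side at about 121°. I go above the knob first.

```bash
python3 -m jog '[[[1,0.5,-0.41,0,0],[1,0.9,-0.74,0,0],[1,0.9,-0.74,0,0],[1,0.9,-0.74,0,0],[1,0.9,-0.74,0,0],[1,0.9,-0.74,0,0],[1,0.9,-0.74,0,0],[1,0.9,-0.74,0,0],[1,0.9,-0.74,0,0],[1,0.5,-0.41,0,0]]]'
python3 -m jog '[[[1,0,0,0,-1],[1,0,0,0,-1],[1,0,0,0,-1],[1,0,0,0,-1],[1,0,0,0,-1],[1,0,0,0,-1],[1,0,0,0,-1],[1,0,0,0,-1],[1,0,0,0,0]]]'
cat > a.py <<'E'
from h import *
np.set_printoptions(precision=4,suppress=True)
s=get_state(); M=T(s); print(M, s["grip_width"], s["ft_force"], s["time"])
im,d,K,k1,P=shot("wrist","w1.png")
hsv=cv2.cvtColor(im,cv2.COLOR_RGB2HSV)
C=cloud(d,K,k1,P)
near=np.hypot(C[:,:,0]-.443,C[:,:,1]+.237)<.05
m=(hsv[:,:,2]<60)&near&(C[:,:,2]>.075)&(C[:,:,2]<.1)
print(m.sum()); v,u=np.where(m)
p=onplane(np.c_[u,v],.085,K,k1,P)[:,:2].astype(np.float32)
print("knob",cv2.minAreaRect(p*1000),p.mean(0),u.mean(),v.mean(),np.median(C[m][:,2]))
E
python3 a.py
```

```text
time: 1.4
position: [0.4439, -0.2342, 0.2225]
tool_rot: [-3.087, -0.58, -0.0]
ft_force: [-0.3, -0.9, -0.7]
grip_width: 1.003
time: 2.52
position: [0.4426, -0.237, 0.2223]
tool_rot: [-2.706, -1.595, 0.001]
ft_force: [0.9, -0.0, -0.4]
grip_width: 1.003
[[ 0.4845  0.8748 -0.0005  0.4426]
 [ 0.8748 -0.4845  0.0001 -0.237 ]
 [-0.0001 -0.0005 -1.      0.2223]
 [ 0.      0.      0.      1.    ]] 1.002562667995536 [ 0.9332 -0.0333 -0.4428] 2.525
234
knob ((444.9817810058594, -239.57664489746094), (43.89973831176758, 11.415987014770508), 55.47793197631836) [ 0.4424 -0.2435] 261.44444444444446 188.81623931623932 0.08514808760402626
```

View pics/w1.png

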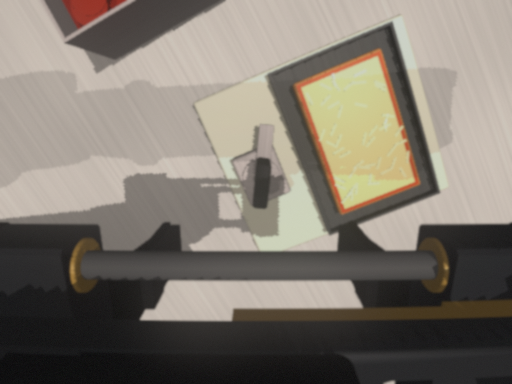

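The bar is at (262,183) in the wrist view, at about 55.5° yaw, centred near (0.4447,-0.2395). I align and descend.

```bash
python3 -m jog '[[[1,-0.03,0.07,0.5,1],[1,0,0,0.9,0.1],[1,0,0,0.9,0],[1,0,0,0.9,0],[0.6,0,0,0.7,0],[0.6,0,0,0.4,0],[0.5,0,0,0,0]]]' 40
python3 -m jog '[[[0,0,0,0,0],[0,0,0,0,0],[0,0,0,0,0],[0,0,0,0,0],[0,0,0,0,0],[0,0,0,0,0],[0,0,0,0,0]]]' 40
```

```text
time: 3.45
position: [0.4441, -0.2391, 0.0497]
tool_rot: [-2.778, -1.463, 0.002]
ft_force: [0.5, -0.1, 0.8]
grip_width: 0.743
time: 4.32
position: [0.4444, -0.2393, 0.0507]
tool_rot: [-2.779, -1.464, 0.001]
ft_force: [-2.4, 0.9, 4.8]
grip_width: 0.171
```

```bash
python3 -m jog '[[[0,0,0,0,1],[0,0,0,0,1],[0,0,0,0,1],[0,0,0,0,1],[0,0,0,0,1],[0,0,0,0,1],[0,0,0,0,1]]]' 40
python3 -m jog '[[[0,0,0,0,1],[0,0,0,0,1],[0,0,0,0,1],[0,0,0,0,1],[0,0,0,0,1],[0,0,0,0,0.4],[0,0,0,0,0]]]'
python3 -c "
from h import *
M=T(get_state());print(np.degrees(np.arctan2(M[1,0],M[0,0])),get_state()['torque'],get_state()['joint_positions'])"
```

```text
time: 5.2
position: [0.445, -0.2401, 0.0507]
tool_rot: [3.091, 0.556, 0.001]
ft_force: [-1.3, -1.1, 1.5]
grip_width: 0.172
time: 6.08
position: [0.445, -0.2408, 0.0507]
tool_rot: [3.135, -0.175, 0.002]
ft_force: [1.6, -6.2, -1.4]
grip_width: 0.169
-6.4054586268869 [-1.04123397 -0.20134698 -0.0103818 ] [ 0.70149869  0.18903942 -0.28012289  1.9882048   0.06458264  0.97061219
 -1.29288823]
```

```bash
python3 -m jog '[[[0.5,0,0,0,0],[0.5,0,0,0,0],[0.5,0,0,0,0],[0.6,0,0,-0.3,0],[0.6,0,0,-0.7,0],[1,0,0,-1,0],[1,0,0,-1,0],[1,0,0,-1,0],[1,0,0,-0.5,0],[1,0,0,0,0]]]'
sed -i 's/w1.png/w2.png/' a.py
cat >> a.py <<'E'
H,S,V=[hsv[:,:,i].astype(int) for i in range(3)]
q=((S>70)&(V>90)&(abs(C[:,:,2]-.033)<.012)&(abs(C[:,:,0]-.56)<.09)&(abs(C[:,:,1]+.253)<.11)).astype(np.uint8)
n,l,s,c=cv2.connectedComponentsWithStats(q); i=1+np.argmax(s[1:,4]); v,u=np.where(l==i)
p=onplane(np.c_[u,v],.033,K,k1,P)[:,:2].astype(np.float32)
print("pizza",s[i],cv2.minAreaRect(p*1000))
E
python3 a.py
```

```text
time: 7.32
position: [0.4458, -0.2397, 0.233]
tool_rot: [3.135, -0.176, 0.006]
ft_force: [0.4, 0.6, 0.1]
grip_width: 0.989
[[ 0.9937 -0.1117  0.0039  0.4458]
 [-0.1116 -0.9937 -0.0023 -0.2397]
 [ 0.0041  0.0018 -1.      0.233 ]
 [ 0.      0.      0.      1.    ]] 0.9893108167647015 [0.3606 0.5767 0.052 ] 7.325
0
knob ((0.0, 0.0), (0.0, 0.0), 0.0) [nan nan] nan nan nan
pizza [ 185   18  151   97 7165] ((560.5565795898438, -254.9776611328125), (159.71066284179688, 99.0548324584961), 83.23978424072266)a.py:11: RuntimeWarning: Mean of empty slice.
  print("knob",cv2.minAreaRect(p*1000),p.mean(0),u.mean(),v.mean(),np.median(C[m][:,2]))
  ret = um.true_divide(
  ret = ret.dtype.type(ret / rcount)
  return _methods._mean(a, axis=axis, dtype=dtype,
```

View pics/w2.png

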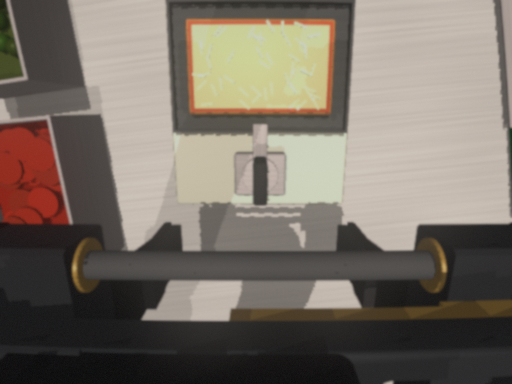

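Locked: the tongue lies along station +x over the rim at (260,130). The refined pizza centre is (0.561,-0.2545), with its long side at 83.2°. Now I go to the template.

```bash
python3 -m jog '[[[1,0.05,-0.4,0,0],[1,0.12,-0.9,0,0],[1,0.14,-1,0,0],[1,0.14,-1,0,0],[1,0.14,-1,0,0],[1,0.14,-1,0,0],[1,0.14,-1,0,0],[1,0.14,-1,0,0],[1,0.14,-1,0,0],[1,0.14,-1,0,0]]]'
python3 -m jog '[[[1,0.14,-1,0,0],[1,0.14,-1,0,0],[1,0.14,-0.9,0,0],[1,0.12,-0.4,0,0],[1,0,0,0,-1],[1,0,0,0,-1],[1,0,0,0,-1],[1,0,0,0,-1],[1,0,0,0,-1],[1,0,0,0,-1]]]'
python3 -m jog '[[[1,0,0,0,-1],[1,0,0,0,-1],[1,0,0,0,-1],[1,0,0,0,-1],[1,0,0,0,-1],[1,0,0,0,-1],[1,0,0,0,-1],[1,0,0,0,-1],[1,0,0,0,-1],[1,0,0,0,-1]]]'
python3 -m jog '[[[1,0,0,0,-1],[1,0,0,0,-1],[1,0,0,0,-1],[1,0,0,0,-1],[1,0,0,0,-1],[1,0,0,0,-1],[1,0,0,0,-1],[1,0,0,0,-1],[1,0,0,0,-1],[1,0,0,0,0]]]'
cat > b.py <<'E'
from h import *
np.set_printoptions(precision=4,suppress=True)
s=get_state(); M=T(s); print(M,s["joint_positions"],s["time"])
im,d,K,k1,P=shot("wrist","w3.png")
hsv=cv2.cvtColor(im,cv2.COLOR_RGB2HSV)
C=cloud(d,K,k1,P)
m=(hsv[:,:,2]<60)&(np.hypot(C[:,:,0]-.573,C[:,:,1]-.256)<.05)&(C[:,:,2]>.066)&(C[:,:,2]<.08)
v,u=np.where(m); p=onplane(np.c_[u,v],.072,K,k1,P)[:,:2].astype(np.float32)
print("handle",m.sum(),cv2.minAreaRect(p*1000),u.mean(),v.mean(),np.median(C[m][:,2]))
E
python3 b.py
```

```text
time: 8.62
position: [0.5365, 0.127, 0.2292]
tool_rot: [3.137, -0.174, -0.004]
ft_force: [0.9, 0.6, 0.2]
grip_width: 1.002
time: 9.88
position: [0.5734, 0.2524, 0.2298]
tool_rot: [3.074, 0.645, -0.003]
ft_force: [-0.8, 0.5, 0.5]
grip_width: 0.998
time: 11.12
position: [0.5734, 0.2523, 0.2298]
tool_rot: [2.514, 1.884, -0.003]
ft_force: [0.3, 0.7, 0.2]
grip_width: 1.002
time: 12.38
position: [0.5735, 0.2525, 0.2298]
tool_rot: [-1.606, -2.699, 0.002]
ft_force: [-0.5, 0.4, 1.8]
grip_width: 0.999
[[-0.477   0.8789 -0.0012  0.5735]
 [ 0.8789  0.477  -0.0009  0.2525]
 [-0.0002 -0.0015 -1.      0.2298]
 [ 0.      0.      0.      1.    ]] [ 0.3367  0.4656 -1.0745  1.4739  0.4092  1.4457 -0.2467] 12.375
handle 5 ((565.912353515625, 274.196044921875), (6.103738784790039, 1.0231870412826538), 28.48069190979004) 261.8 156.6 0.07153245796398933
```

View pics/w3.png

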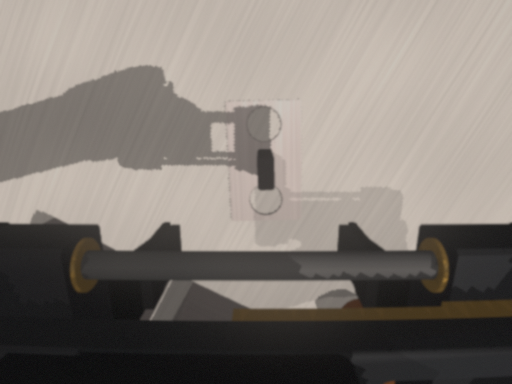

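Handle seen at (265,169); holes at about (264,124) and (266,200), nearly along tool x. I compute the template pose from these.

```bash
python3 - <<'E'
from h import *
np.set_printoptions(precision=4,suppress=True)
im,d,K,k1,P=shot("wrist"); M=T(get_state())
V=im.max(2); C=cloud(d,K,k1,P)
q=onplane([[264,124],[266,200]],.004,K,k1,P); print("holes",q,q.mean(0),np.degrees(np.arctan2(*(q[0]-q[1])[[1,0]])),np.linalg.norm(q[0]-q[1]))
m=np.zeros(V.shape,np.uint8); m[140:200,250:285]=V[140:200,250:285]<45
n,l,s,c=cv2.connectedComponentsWithStats(m); i=1+np.argmax(s[1:,4]); v,u=np.where(l==i); print("handle px",s[i],c[i])
rows=np.unique(v); print([(r,u[v==r].min(),u[v==r].max()) for r in rows[::4]])
print("depth z",C[150:192:4,265,2])
x0,y0,w,h=s[i][:4]; cx=c[i][0]
pb=onplane([[cx,y0]],.072,K,k1,P); print("top far edge mid",pb, "tool", np.linalg.inv(M)@np.r_[pb[0],1])
pe=onplane([[x0,y0+h*.3],[x0+w,y0+h*.3]],.072,K,k1,P); print("width",np.linalg.norm(pe[0]-pe[1]),pe.mean(0))
t=q.mean(0)-M[:3,3]; print("delta tool",M[:3,:3].T@t)
E
```

```text
holes [[0.5537 0.3011 0.004 ]
 [0.6017 0.2187 0.004 ]] [0.5777 0.2599 0.004 ] 120.19166197438841 0.09529921406441778Traceback (most recent call last):
  File "<stdin>", line 7, in <module>
    return _wrapfunc(a, 'argmax', axis=axis, out=out, **kwds)
    return bound(*args, **kwds)
ValueError: attempt to get argmax of an empty sequence
```

```bash
python3 -m jog '[[[1,0.11,0.18,0.4,-0.34],[1,0,0,0.9,0],[1,0,0,1,0],[1,0,0,1,0],[0.7,0,0,1,0],[0.6,0,0,0.5,0],[0.5,0,0,0.2,0],[0.5,0,0,0,0]]]' 45
python3 -m jog '[[[0,0,0,0,0],[0,0,0,0,0],[0,0,0,0,0],[0,0,0,0,0],[0,0,0,0,0],[0,0,0,0,0],[0,0,0,0,0]]]' 45
```

```text
time: 13.48
position: [0.5783, 0.261, 0.0309]
tool_rot: [1.564, 2.724, 0.001]
ft_force: [0.4, -0.2, 0.2]
grip_width: 0.632
time: 14.35
position: [0.5779, 0.2602, 0.0308]
tool_rot: [1.564, 2.724, -0.001]
ft_force: [-3.6, -2.3, 6.1]
grip_width: 0.203
```

```bash
python3 -m jog '[[[0,0,0,-0.2,0],[0,0,0,-0.4,0],[0,0,0,-0.7,0],[0,0,0,-0.8,0],[0,0,0,-0.8,0],[0,0,0,-0.8,0],[0,0,0,-0.6,0],[0,0,0,-0.3,0],[0,0,0,-0.1,0],[0,0,0,0,0]]]'
sed -e 's/w3/w4/' b.py > c.py; python3 c.py 2>&1 | head -5; python3 -c "
from h import *
im,d,K,k1,P=shot('wrist');s=shot('side')[0]
cv2.imwrite('pics/w5.png',np.hstack([im[60:330,130:400],s[120:390,130:400]])[:,:,::-1])"
```

```text
time: 15.6
position: [0.5778, 0.2603, 0.2179]
tool_rot: [-1.564, -2.724, 0.001]
ft_force: [0.1, 0.2, -3.5]
grip_width: 0.204
c.py:9: RuntimeWarning: Mean of empty slice.
  print("handle",m.sum(),cv2.minAreaRect(p*1000),u.mean(),v.mean(),np.median(C[m][:,2]))
  ret = ret.dtype.type(ret / rcount)
  File "<string>", line 4, in <module>
    cv2.imwrite('pics/w5.png',np.hstack([im[60:330,130:400],s[120:390,130:400]])[:,:,::-1])
                              ~~~~~~~~~^^^^^^^^^^^^^^^^^^^^^^^^^^^^^^^^^^^^^^^^^
    return _nx.concatenate(arrs, 1, dtype=dtype, casting=casting)
           ~~~~~~~~~~~~~~~^^^^^^^^^^^^^^^^^^^^^^^^^^^^^^^^^^^^^^^
ValueError: all the input array dimensions except for the concatenation axis must match exactly, but along dimension 0, the array at index 0 has size 270 and the array at index 1 has size 264
```

View pics/w4.png

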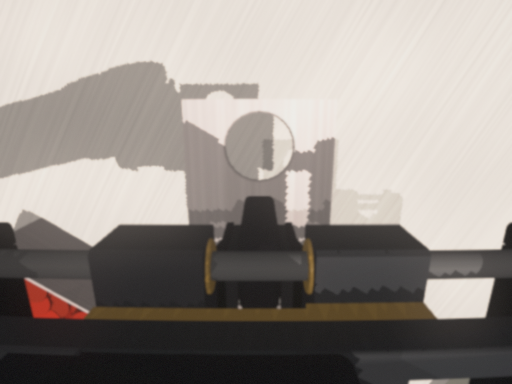

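Template held (3.5 N). The front hole is at (260,146) and the plate's sides at columns ~182 and ~336. I work out its offset and tilt in the grip.

```bash
cat > t.py <<'E'
from h import *
np.set_printoptions(precision=4,suppress=True)
s=get_state(); M=T(s); im,d,K,k1,P=shot("wrist")
Pc=np.linalg.inv(M)@P
C=cloud(d,K,k1,Pc)   # tool frame
m=(abs(C[:,:,2]-.027)<.012)&(abs(C[:,:,0]-.05)<.06)&(abs(C[:,:,1])<.06)&(np.arange(384)[:,None]<222)
p=C[m]; A=np.c_[p[:,:2],np.ones(len(p))]; f=np.linalg.lstsq(A,p[:,2],rcond=None)[0]
r=p[:,2]-A@f; k=abs(r)<.004; f=np.linalg.lstsq(A[k],p[k,2],rcond=None)[0]
print("plate top z=ax+by+c",f,"tilt deg",np.degrees(f[:2]),m.sum(),"edges x",np.percentile(p[k,0],[1,99]),"y",np.percentile(p[k,1],[.5,99.5]))
box=cv2.minAreaRect(p[k][:,:2].astype(np.float32)*1000); print(box)
e=(~m).astype(np.uint8)
g=cv2.cvtColor(im,cv2.COLOR_RGB2GRAY)
# hole: depth beyond the plate, enclosed
hm=((C[:,:,2]>f[2]+.02)).astype(np.uint8)
n,l,st,c=cv2.connectedComponentsWithStats(hm)
for i in range(1,n):
    if 1500<st[i,4]<8000:
        cc=[x for x in cv2.findContours((l==i).astype(np.uint8),0,2)[0]][0].reshape(-1,2)
        (cx,cy),rad=cv2.minEnclosingCircle(cc); el=cv2.fitEllipse(cc)
        w=onplane([el[0]],f[2],K,k1,Pc); print("hole",st[i],el,"tool",w)
E
python3 t.py
```

```text
plate top z=ax+by+c [ 0.0012 -0.0005  0.0265] tilt deg [ 0.0661 -0.0281] 13959 edges x [0.0015 0.0749] y [-0.0449  0.0442]
((37.800086975097656, -0.3108978271484375), (75.2064208984375, 90.24629211425781), 0.0026025972329080105)
hole [ 226  112   67   68 3495] ((258.8389892578125, 145.7361602783203), (65.21404266357422, 66.6797866821289), 9.968243598937988) tool [[ 0.0484 -0.0004  0.0265]]
hole [  25  278   71   41 2469] ((60.00578689575195, 297.14324951171875), (47.055335998535156, 71.65640258789062), 93.1614990234375) tool [[-0.0559 -0.1394  0.0265]]
hole [ 424  278   70   41 2440] ((458.0666198730469, 295.3426513671875), (53.18267059326172, 68.95172119140625), 86.96076202392578) tool [[-0.0547  0.1387  0.0265]]
```

Template sits level in the grip (tilt < 0.1°), centre at tool (0.8, -0.3) mm, underside 30.5 mm below the TCP. Now I carry it over the pans.

```bash
python3 -m jog '[[[0,-0.24,-0.15,0,0],[0,-0.56,-0.35,0,0],[0,-0.8,-0.5,0,0],[0,-0.8,-0.5,0,0],[0,-0.8,-0.5,0,0],[0,-0.8,-0.5,0,0],[0,-0.8,-0.5,0,0]]]'
python3 -c "
from bench import *;print(get_state()['joint_positions'])"
python3 -m jog '[[[0,-0.8,-0.5,0,0],[0,-0.8,-0.5,0,0],[0,-0.8,-0.5,0,0],[0,-0.8,-0.5,0,0],[0,-0.8,-0.5,0,0],[0,-0.8,-0.5,0,0],[0,-0.72,-0.45,0,0],[0,-0.4,-0.25,0,0],[0,-0.18,-0.12,0,0],[0,0,0,0,0]]]'
python3 -m jog '[[[0,0,0,0,0.5],[0,0,0,0,0.9],[0,0,0,0,1],[0,0,0,0,1],[0,0,0,0,1],[0,0,0,0,1],[0,0,0,0,1],[0,0,0,0,0.7],[0,0,0,0,0.3],[0,0,0,0,0]]]'
cat > e.py <<'E'
from h import *
s=get_state(); M=T(s); print(s["position"],M[:3,:3],np.degrees(np.arctan2(M[1,0],M[0,0])),s["joint_positions"])
c=(M@[.0008,-.0003,.0305,1])[:3]; D=np.r_[.561,-.2545,.043]-c
print("template c",c,"delta tool units",M[:3,:3].T@D/.04)
E
python3 e.py; python3 t.py
```

```text
time: 16.68
position: [0.5708, 0.0319, 0.2184]
tool_rot: [1.565, 2.724, -0.001]
ft_force: [0.0, -0.0, -2.6]
grip_width: 0.206
[ 0.81975461  0.3324994  -1.1139904   1.62803835  0.30430887  1.37214462
  0.19395884]
time: 17.92
position: [0.5623, -0.2529, 0.2185]
tool_rot: [-1.563, -2.725, -0.001]
ft_force: [0.2, 0.9, -1.9]
grip_width: 0.204
time: 19.18
position: [0.5625, -0.2524, 0.2187]
tool_rot: [2.346, 2.09, 0.0]
ft_force: [0.1, 0.1, -3.1]
grip_width: 0.201
[ 0.5625154  -0.25239602  0.21869432] [[ 1.14863625e-01  9.93381266e-01  9.15371136e-05]
 [ 9.93381270e-01 -1.14863626e-01  2.09510751e-07]
 [ 1.07224088e-05  9.09071890e-05 -9.99999996e-01]] 83.4042407583753 [ 1.07675328  0.37488912 -0.88941571  1.5209729   0.29352759  1.3856441
  0.05210713]
template c [ 0.56231207 -0.25156684  0.18819431] delta tool units [-0.07665017 -0.02449171  3.62985462]
plate top z=ax+by+c [ 0.001  -0.0009  0.0265] tilt deg [ 0.056  -0.0494] 13974 edges x [0.0015 0.0749] y [-0.0443  0.0447]
((37.894474029541016, 0.12881851196289062), (75.00971221923828, 90.37751770019531), 0.020225394517183304)
hole [ 226  112   67   68 3491] ((258.8260192871094, 145.7035369873047), (65.22026062011719, 66.68221282958984), 11.445876121520996) tool [[0.0485 0.0002 0.0265]]
hole [  25  278   71   41 2471] ((60.25031661987305, 295.73260498046875), (52.67939376831055, 69.78115844726562), 94.37948608398438) tool [[-0.0548 -0.1384  0.0265]]
hole [ 424  278   70   41 2441] ((458.0666198730469, 295.3426513671875), (53.18267059326172, 68.95172119140625), 86.96076202392578) tool [[-0.0547  0.1392  0.0265]]
```

```bash
python3 -m jog '[[[0,-0.08,-0.02,0.2,0],[0,0,0,0.5,0],[0,0,0,0.6,0],[0,0,0,0.6,0],[0,0,0,0.6,0],[0,0,0,0.4,0],[0,0,0,0.2,0],[0,0,0,0.1,0],[0,0,0,0,0],[0,0,0,0,0]]]'
python3 e.py; python3 -c "
from h import *
im,d,K,k1,P=shot('wrist','w6.png')
s=shot('side')[0][140:230,230:350]
s=cv2.resize(s,None,fx=4.2,fy=4.2,interpolation=2)
cv2.imwrite('pics/s6.png',np.vstack([im[:240,:500],s[:360,:500]])[:,:,::-1])"
```

```text
time: 20.48
position: [0.5617, -0.2568, 0.0914]
tool_rot: [2.347, 2.086, 0.001]
ft_force: [0.7, -0.8, -2.8]
grip_width: 0.206
[ 0.56165349 -0.25680537  0.09135707] [[ 1.17064961e-01  9.93123534e-01  1.20015010e-03]
 [ 9.93124053e-01 -1.17064071e-01 -7.87201418e-04]
 [-6.41293798e-04  1.28405163e-03 -9.99998970e-01]] 83.27725540161823 [ 1.04583486  0.47934286 -0.8389573   1.66646976  0.38281304  1.16721081
 -0.00711309]
template c [ 0.56148581 -0.25599976  0.0608562 ] delta tool units [ 0.03610069 -0.01702406  0.44636042]
```

View pics/s6.png

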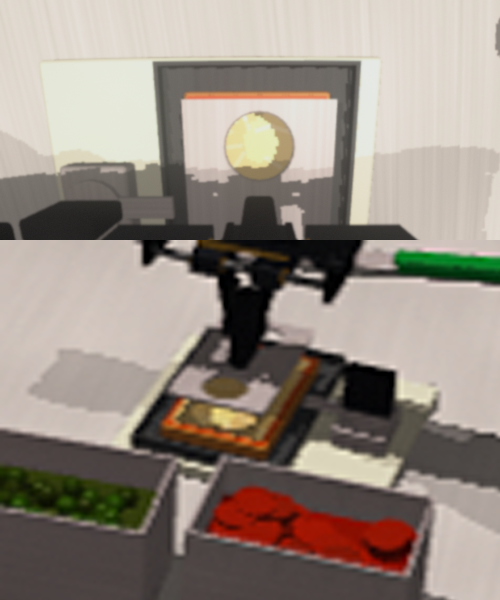

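The plate is centred over the tray (tray columns 155 to 360, plate 182 to 336), with the hole over the pizza, about 28 mm above it and clear of the clamp. Final descent.

```bash
python3 -m jog '[[[0,0.03,-0.01,0.15,0],[0,0,0,0.15,0],[0,0,0,0.1,0],[0,0,0,0.04,0],[0,0,0,0,0],[0,0,0,0,0],[0,0,0,0,0],[0,0,0,0,0],[0,0,0,0,0],[0,0,0,0,0]]]'
cat > f.py <<'E'
from h import *
np.set_printoptions(precision=4,suppress=True)
s=get_state(); M=T(s); im,d,K,k1,P=shot("wrist","w7.png"); C=cloud(d,K,k1,P)
p=C[[105,110,115]][:,200:320:10].reshape(-1,3); print("plate top z",np.median(p[:,2]))
h=C[135:155,248:270,2]; print("pizza z thru hole",np.median(h))
H,S,V=cv2.split(cv2.cvtColor(im,cv2.COLOR_RGB2HSV))
q=((S>100)&(V>90)).astype(np.uint8); q[105:]=0
v,u=np.where(q); Pc=np.linalg.inv(M)@P
r=onplane(np.c_[u,v],.033,K,k1,P); r=(np.c_[r,np.ones(len(r))]@np.linalg.inv(M).T)
print("pizza far strip in tool: n",len(u),"x max",np.percentile(r[:,0],98),"y",np.percentile(r[:,1],[1,99]))
dark=(V<110)&(S<70)&(abs(C[:,:,2]-.029)<.01); dark[170:]=0
v,u=np.where(dark); r=onplane(np.c_[u,v],.029,K,k1,P); r=(np.c_[r,np.ones(len(r))]@np.linalg.inv(M).T)
print("tray tool y",np.percentile(r[:,1],[1,99]),"xmax",np.percentile(r[:,0],99))
E
python3 e.py; python3 f.py; python3 t.py|head -2
```

```text
time: 21.82
position: [0.5608, -0.2554, 0.073]
tool_rot: [2.348, 2.087, -0.0]
ft_force: [0.8, 1.2, -2.4]
grip_width: 0.204
[ 0.56082849 -0.25542944  0.07296533] [[ 1.17157777e-01  9.93113314e-01 -1.81542962e-05]
 [ 9.93113312e-01 -1.17157778e-01 -6.59623939e-05]
 [-6.76350486e-05 -1.03012658e-05 -9.99999998e-01]] 83.27190197247805 [ 1.03729716  0.49715558 -0.82937232  1.68432976  0.39799047  1.13781534
 -0.01965289]
template c [ 0.56062373 -0.25460181  0.04246528] delta tool units [ 0.00362892  0.00904362 -0.01336844]
plate top z 0.046195265955173065
pizza z thru hole 0.034063339562382985
pizza far strip in tool: n 1103 x max 0.07997672792254448 y [-0.0487  0.0473]
tray tool y [-0.0683  0.0676] xmax 0.09828722189676536
plate top z=ax+by+c [ 0.0009 -0.0009  0.0266] tilt deg [ 0.0501 -0.0528] 16122 edges x [0.0015 0.0748] y [-0.0444  0.0447]
((37.86576843261719, 0.16083145141601562), (75.06603240966797, 90.41595458984375), 0.03497925400733948)
```

View pics/w7.png

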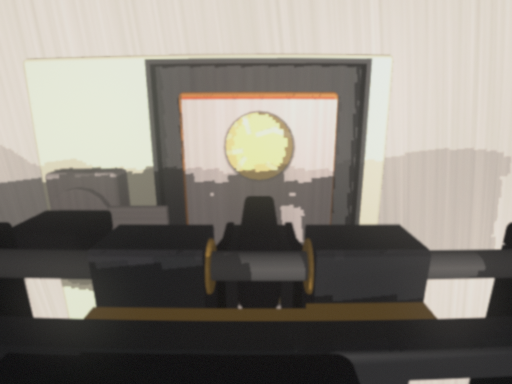

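The plate is centred in the pizza frame (plate edge 75 mm, pizza edge 80 mm), with the tongue at (140,215) still across the rim. Everything is steady, so I hand in.

```bash
python3 -c "
from bench import job; print(job.close_job())"
```

```text
the job is handed in; nothing more can be done
None
```

I locked the clamp, then carried the template over the pans, and the job was handed in at about 22 s with the arm still holding it above the pizza.

- **Clamp:** I turned the knob clockwise by about 62°, and it stayed there after I let go. The wrist pictures show the tongue along station +x across the tray's rim, both right after release and at the end.
- **Template:**
  - It is held at about 45 N, with tilt under 0.1°.
  - The underside is about 42 mm above the counter, so the gap over the pizza is about 9 mm.
  - It is centred on the pizza to about 1 mm, with the long sides parallel to within a few tenths of a degree.
- **Contact:** Force readings during the carry and descent showed nothing beyond the template's weight, about 3 N. I did not re-measure the pans and bystanders afterwards. The underside passed over the pans at about 187 mm, and the late side view showed the parts of both pans in frame in order.
- **Checks that failed or disagreed:** Detecting the template handle by colour in the wrist view failed, so I used the two holes instead (95 mm apart measured, 94 mm true). No final check disagreed by more than about 1 mm.

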